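# Draw two cells from the drum dispenser and book each on the tally counter

### The arm

A 6-joint arm with a two-finger parallel gripper is mounted at the origin on the work surface. World frame = base frame: x ahead of the robot, y to its left, z up, the work surface at z = 0. Lengths are in mm, angles in rad, forces in N, time in s.
With the tool pointing down it reaches from about 275 to 750 mm from the base axis. Payload 10.2 kg.
Tool frame: the origin (TCP) lies at the very end of the fingers, on their centre line; the grasp point (between the pads) lies 19 mm behind it; x points along the fingers, y is the direction in which the jaws open and shut, and the axes are right-handed (so a half turn about x gives the same grasp; the last joint's range is limited). The gripper opens to 85 mm and grips with 20 to 120 N. Pads are 22 mm wide; open, the fingers measure 114 mm over their backs; the gripper's body (76 mm by 85 mm) begins 54 mm behind the grasp point. The pads swing forward as they close: fully open they stand 13 mm farther back than shut.
Start: joints at [-1.337, 0.313, 1.498, -0, 1.331, -0.223], TCP at [231.555, -471.183, 204.794] pointing down, gripper open.
Joint ranges: [-2.94, 2.94], [-0.97, 2.17], [0.19, 2.56], [-1.23, 4.37], [0.02, 3.11], [-2.88, 2.88]. Speed limits (rad/s): [2.39, 2.39, 3.01, 3.14, 3.14, 3.14].

### API

Orientations are given as a unit quaternion [w, x, y, z].
In Python, from rig import ctrl, viewer, order gives the robot as it stands. The module is installed in compiled form; this text tells all that it offers.
- The arm moves only by the tool carry_out, never from a script. Its argument "deltas" is a list of rows, each a list of 7 numbers: the gripper command: -1 is fully open, 1 is shut, values between are in proportion, then the shift along the tool's x, y, z in mm, then the turn, a rotation vector about the tool's x, y, z in degrees. A call has exactly 5 rows; each row is the pose to reach, as a shift and turn from the pose commanded when the call began, along the tool's axes at that moment; what a row does not reach only later rows make up. A row lasts 1/8 s, in which the tool goes at most 62.5 mm and 10.7 degrees, less where a joint would pass 70% of its speed; a pose out of reach is approached as far as the arm can. A call with a gripper value outside its range is refused whole. The fingers move at their own pace and stop on an object; "newtons" is the grip in N (left out, the last holds). Time passes only in rows, so rows that repeat a pose let the fingers close, or fill a call up. It gives the time, the measured TCP pose, the force and the opening at its end, in the units of the state.
- ctrl.sense(): the state, without advancing time (a new reading comes with each control period).
- viewer.capture(name): name is "side" or "top"; returns the picture (384x512x3 uint8, red, green, blue); there is no depth.
- viewer.calibration(name): a dict with "fx", "fy", "cx", "cy" (pixels), "xyz" and "attitude" of the camera in the world. Camera axes: x right, y down, z forward; pixel columns grow to the right and rows downward; lengths in mm; the calibration is good to about 2 mm. A picture is of the moment at which its call begins. calibration takes no time and is no camera call.
- order.finish_job(): hands the job in, once; it reports no verdict.
The state is a dict: "time_s": time; "joints": joint angles; "dq": joint speeds; "tau": joint torques, N m; "eef_pos": TCP position; "ee_rot": TCP orientation; "force": force on the tool from outside, world axes, zero at the start; "wrist_torque": the same for the moment, N m; "grip_width": opening from 0.0 (shut) to 1.0 (fully open).
Only numpy, scipy, OpenCV 4.12 (cv2) and the standard library are available. Lean on these libraries where they do the work, as an engineer would, in place of code of your own. Each camera call takes 0.05 s, during which the arm holds its last target. There are 200 camera calls.

### The job

A power bank on this repair bench needs two fresh cells. Turn the drum of the dispenser slowly by its ball-ended spokes, top away from the tray, until one cell has rolled out and lies in the tray, then book it by pressing the tally counter's plunger right down to its stop and letting it come up again; after that draw and book a second cell in the same way. The third cell stays in the drum, nothing is booked while the tray is empty, and the phone, the carton and the suction handle are left where they are.

Things in the scene. Friction and masses are not known exactly. Their poses are not given: they have to be found in the camera images.
- dispenser: hand-turned drum dispenser screwed to the bench: foot 280 x 124 mm, two aluminium cheeks 127 mm high, between them a level clear barrel (138 mm diameter) over an aluminium trough, and a steel tray. Origin on the bench below the barrel's middle; x points to the tray, y along the barrel's axis (105 mm above the bench) to the spokes, z up. A cell still in the drum is less than 80 mm along x
- tray_end (a point): where the centre of the first drawn cell comes to rest, against the tray's 30 mm lip: 152 mm from the dispenser's origin along x, 74 mm above the bench; a second cell lies 21 mm nearer to the drum and 4 mm higher. The tray is 76 mm wide inside; its floor slopes 10 degrees down from the drum, from 65 to 163 mm along x. The opening is just above its start
- drum (a joint): turn of barrel and spokes (rad), no stops; grows when the top moves away from the tray (spokes on the dispenser's -x side go down): the drawing direction. Takes about 0.15 to 0.25 N m (2 to 3 N at a ball); stays where left. Three lengthwise slots 120 degrees apart take one cell each at the bottom and let it roll out near axis height; some come up empty. Above about 1 rad/s cells may miss the opening; never over 4 rad/s
- axle (a point): point on the drum's axis in the plane of the ball knobs: 122 mm from the dispenser's origin along its +y and 105 mm above the bench. The hub there is 36 mm across. The nearest fixed part (bearing collar on the cheek) is 66 mm nearer to the barrel
- ball1 (a point): centre of the black ball knob (28 mm diameter) on the first spoke; it circles the axle at 80 mm, in a plane square to the axis. Each spoke is a 10 mm steel bar from the hub to its ball, leaning slightly outward. A ball pinched by a hand that does not turn with it twists out of the fingers; the spokes can as well be pushed from behind
- ball2 (a point): centre of the second spoke's ball, 120 degrees from the first, otherwise the same
- ball3 (a point): centre of the third spoke's ball, 120 degrees from the others, otherwise the same
- cell1: one of three alike cylindrical cells, 21 mm diameter, 70 mm long, about 70 g, green sleeve and steel ends; origin at its centre, y along its length. All three start loose at the bottom of the barrel
- cell2: second cell, the same
- cell3: third cell, the same
- plunger_top (a point): centre of the top face of the tally counter's plunger head, a black disc of 34 mm diameter; 80 mm above the bench when up. It stands on a grey counter housing 80 x 56 mm, 51 mm high, screwed to the bench on a 100 x 72 mm plate
- plunger (a joint): how far the plunger is pushed down (m): 0 up, 0.012 at its stop. Spring: about 3 N to start, 8 N at the stop; it comes up by itself
- phone: phone 150 x 72 x 8 mm lying on the blue work mat; not to be moved
- carton: green carton 170 x 92 x 40 mm on the bench; not to be moved
- suction_handle: suction-cup lifting handle, 64 mm rubber disc with an orange bow, 62 mm high, standing on the bench; not to be moved
Mind the look-alikes: they are no part of the job. There is more than one size of the part that bears plunger_top; the job needs the smallest.

How it is judged (in metres and radians):
On the way, in this order (a step that is already met when the one before it is completed fails the run):
1. one cell, and no more, lies in the tray ((x of cell1 in the frame of dispenser above 0.088 m or x of cell2 in the frame of dispenser above 0.088 m or x of cell3 in the frame of dispenser above 0.088 m) and not ((x of cell1 in the frame of dispenser above 0.088 m and x of cell2 in the frame of dispenser above 0.088 m) or (x of cell1 in the frame of dispenser above 0.088 m and x of cell3 in the frame of dispenser above 0.088 m) or (x of cell2 in the frame of dispenser above 0.088 m and x of cell3 in the frame of dispenser above 0.088 m)) and z of each of cell1, cell2, cell3 in the frame of dispenser above 0.03 m and x of each of cell1, cell2, cell3 in the frame of dispenser below 0.165 m and value of joint plunger below 0.003 m), for 0.3 s.
2. with just that one cell in the tray, the plunger is pressed down to its stop (10 of its 12 mm or more) ((x of cell1 in the frame of dispenser above 0.088 m or x of cell2 in the frame of dispenser above 0.088 m or x of cell3 in the frame of dispenser above 0.088 m) and not ((x of cell1 in the frame of dispenser above 0.088 m and x of cell2 in the frame of dispenser above 0.088 m) or (x of cell1 in the frame of dispenser above 0.088 m and x of cell3 in the frame of dispenser above 0.088 m) or (x of cell2 in the frame of dispenser above 0.088 m and x of cell3 in the frame of dispenser above 0.088 m)) and value of joint plunger above 0.01 m), for 0.1 s.
3. the plunger is up again and two cells lie in the tray (((x of cell1 in the frame of dispenser above 0.088 m and x of cell2 in the frame of dispenser above 0.088 m) or (x of cell1 in the frame of dispenser above 0.088 m and x of cell3 in the frame of dispenser above 0.088 m) or (x of cell2 in the frame of dispenser above 0.088 m and x of cell3 in the frame of dispenser above 0.088 m)) and z of each of cell1, cell2, cell3 in the frame of dispenser above 0.03 m and x of each of cell1, cell2, cell3 in the frame of dispenser below 0.165 m and value of joint plunger below 0.003 m), for 0.3 s.
4. with the two cells in the tray, the plunger is pressed down to its stop again (10 of its 12 mm or more) (((x of cell1 in the frame of dispenser above 0.088 m and x of cell2 in the frame of dispenser above 0.088 m) or (x of cell1 in the frame of dispenser above 0.088 m and x of cell3 in the frame of dispenser above 0.088 m) or (x of cell2 in the frame of dispenser above 0.088 m and x of cell3 in the frame of dispenser above 0.088 m)) and value of joint plunger above 0.01 m), for 0.1 s.
At the end, for the whole second after the job is handed in: two of the three cells (any two) lie at rest in the dispenser's tray, the third is in the drum, and the plunger is up (within 3 mm) (all of step 3 and not (x of cell1 in the frame of dispenser above 0.088 m and x of cell2 in the frame of dispenser above 0.088 m and x of cell3 in the frame of dispenser above 0.088 m) and linear speed of each of cell1, cell2, cell3 below 0.05 m/s); the robot touches nothing.
It fails at once if the third cell came out of the drum too (x of cell1 in the frame of dispenser above 0.088 m and x of cell2 in the frame of dispenser above 0.088 m and x of cell3 in the frame of dispenser above 0.088 m).
It fails at once if the plunger was pressed (more than 6 mm) while no cell was out of the drum (value of joint plunger above 0.006 m and not (x of cell1 in the frame of dispenser above 0.088 m or x of cell2 in the frame of dispenser above 0.088 m or x of cell3 in the frame of dispenser above 0.088 m)).
It fails at once if the drum was spun faster than 4 rad/s (velocity of joint drum above 4 rad/s or velocity of joint drum below -4 rad/s).
It fails at once if the phone, the carton or the suction handle was moved by more than 20 mm (distance of any of phone, carton, suction_handle from where it was at the start of the episode above 0.02 m).
It also fails if it takes over 72 s, if anything falls off the work surface, if the arm or the gripper's body presses on something with over 40 N, if the wrist force passes 120 N, or if a joint passes its speed limit or range.

## Working session

There is one attempt and no reset: what is moved stays moved. The work goes in short steps, Python scripts to look and compute and a tool call to move; the robot and the scene stay as the last step left them, time stands still between calls to the robot, and variables do not carry over. Pictures are saved under pics/ and viewed, about 8 in all and at most 12, crops included, and the job is handed in when it is done.

Besides the shell and the picture viewer there is one more tool, called after "Call:" as name(argument=value, ...) on one line, values as JSON. carry_out: Moves the arm, as the interface text tells. Its arguments: {"type":"object","properties":{"deltas":{"type":"array"},"newtons":{"type":"number"}},"required":["deltas"]}

```bash
mkdir -p pics; cat > h.py <<'E'
import numpy as np, cv2
from rig import ctrl, viewer, order
from scipy.spatial.transform import Rotation as R
def cam(n):
    c=viewer.calibration(n); a=np.array(c["attitude"],float)
    M=a if a.shape==(3,3) else R.from_quat(np.r_[a[1:],a[0]]).as_matrix()
    return c,M,np.array(c["xyz"],float)
def ray(n,u,v):
    c,M,o=cam(n); return o,M@np.array([(u-c["cx"])/c["fx"],(v-c["cy"])/c["fy"],1])
def onz(n,u,v,z):
    o,d=ray(n,u,v); return o+d*(z-o[2])/d[2]
def proj(n,p):
    c,M,o=cam(n); q=M.T@(np.array(p)-o); return np.array([c["fx"]*q[0]/q[2]+c["cx"],c["fy"]*q[1]/q[2]+c["cy"]])
def tri(a,b):
    (o1,d1),(o2,d2)=ray("side",*a),ray("top",*b)
    s=np.linalg.lstsq(np.c_[d1,-d2],o2-o1,rcond=None)[0]; p,q=o1+d1*s[0],o2+d2*s[1]
    return (p+q)/2,np.linalg.norm(p-q)
def snap(n,f,crop=None,k=1):
    im=viewer.capture(n); 
    if crop: im=im[crop[1]:crop[3],crop[0]:crop[2]]
    cv2.imwrite("pics/"+f,cv2.resize(im[...,::-1],None,fx=k,fy=k,interpolation=cv2.INTER_CUBIC)); return im
E
python3 - <<'E'
from h import *
for n in("side","top"):
    snap(n,n+"0.png",k=1.55); print(viewer.calibration(n), onz(n,256,192,0))
print(ctrl.sense())
E
```

```text
{'fx': 355.91465058966344, 'fy': 355.91465058966344, 'cx': 255.03788442293165, 'cy': 194.97978031350024, 'xyz': array([336.42716855, 803.09257244, 681.84727716]), 'attitude': array([ 0.06830617, -0.13402333,  0.87282831, -0.46426582])} [ 635.66695649 -180.76356531    0.        ]
{'fx': 494.39284667697626, 'fy': 494.39284667697626, 'cx': 257.62104497927106, 'cy': 188.40583816741048, 'xyz': array([ 333.00527692,   12.49352842, 1614.95837115]), 'attitude': array([ 0.06801381, -0.70266179,  0.70583671, -0.05860946])} [613.71871672  38.99123722   0.        ]
{'time_s': 0.1, 'joints': array([-1.33742185e+00,  3.13399123e-01,  1.49835822e+00,  1.08896662e-05,
        1.33098775e+00, -2.23427851e-01]), 'dq': array([-4.94791503e-04, -1.35447494e-03, -1.77696880e-03,  8.07504119e-05,
        5.97297109e-04,  6.39277022e-04]), 'tau': array([ 3.45460554e-03, -4.12897146e+01, -2.60142159e+01, -1.60902650e-04,
        2.99461324e-03, -2.26289967e-05]), 'eef_pos': array([ 231.48560279, -470.92683712,  204.2908081 ]), 'ee_rot': array([ 0.15969509,  0.68874478,  0.16051001, -0.68874135]), 'force': array([-0.09343026, -0.12640879,  0.38662367]), 'wrist_torque': array([-0.03361289,  0.0136836 , -0.0213524 ]), 'grip_width': 0.9954934827847721}
```

View pics/side0.png

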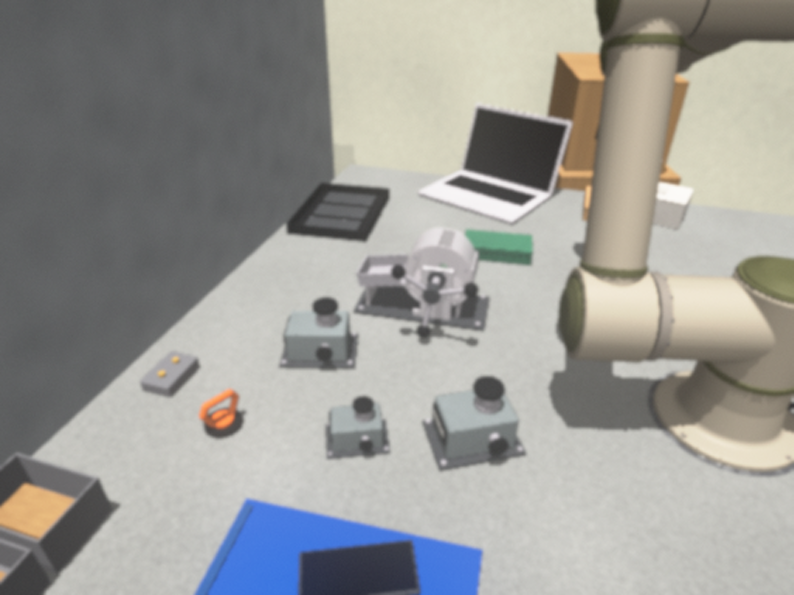

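View pics/top0.png

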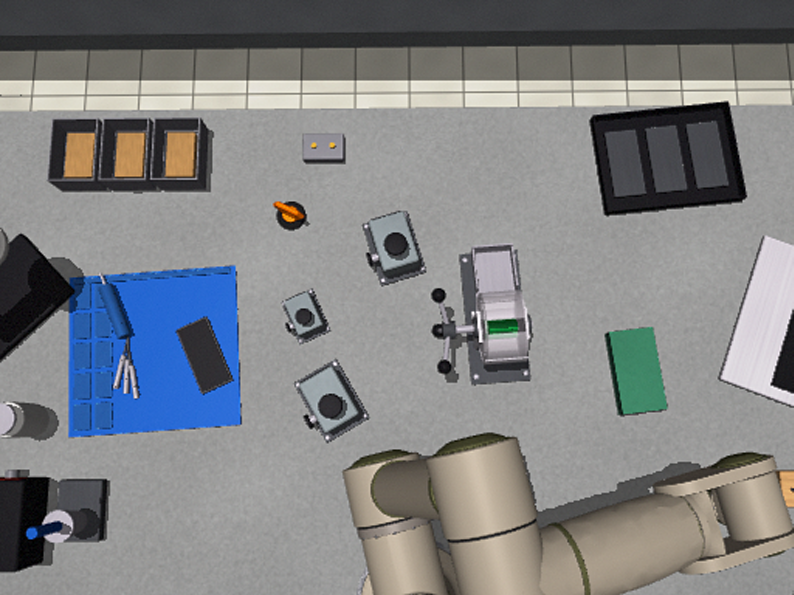

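```bash
python3 - <<'E'
from h import *
a=snap("side","sc.png",(170,130,350,310),3.3); b=snap("top","tc.png",(170,120,360,290),4)
cv2.imwrite("pics/s_raw.png",a)
def dark(n,box,th):
    im=viewer.capture(n); m=(im.max(2)<th).astype(np.uint8); z=np.zeros_like(m); z[box[1]:box[3],box[0]:box[2]]=1
    k,l,s,c=cv2.connectedComponentsWithStats(m*z)
    print(n,[(np.round(c[i],1).tolist(),s[i].tolist()) for i in range(1,k) if s[i,4]>25])
dark("side",(170,130,350,310),60); dark("top",(170,120,360,290),50)
E
```

```text
side [([195.4, 141.5], [187, 130, 23, 21, 164])]
top [([191.3, 133.0], [184, 130, 13, 9, 34]), ([186.5, 143.1], [179, 136, 18, 12, 86]), ([255.1, 156.8], [248, 150, 15, 15, 162]), ([240.6, 168.6], [237, 163, 9, 10, 31]), ([260.7, 173.7], [247, 167, 26, 13, 125]), ([282.5, 190.0], [279, 186, 8, 9, 60]), ([203.4, 208.7], [193, 190, 18, 29, 102]), ([196.1, 203.1], [192, 199, 9, 11, 51]), ([282.5, 213.0], [279, 209, 8, 10, 46]), ([286.5, 236.4], [283, 232, 8, 9, 59]), ([326.8, 236.2], [312, 232, 29, 8, 127]), ([224.3, 263.0], [213, 239, 22, 42, 149]), ([214.0, 261.2], [206, 254, 15, 16, 95]), ([306.0, 282.8], [284, 280, 45, 10, 57])]
```

View pics/sc.png

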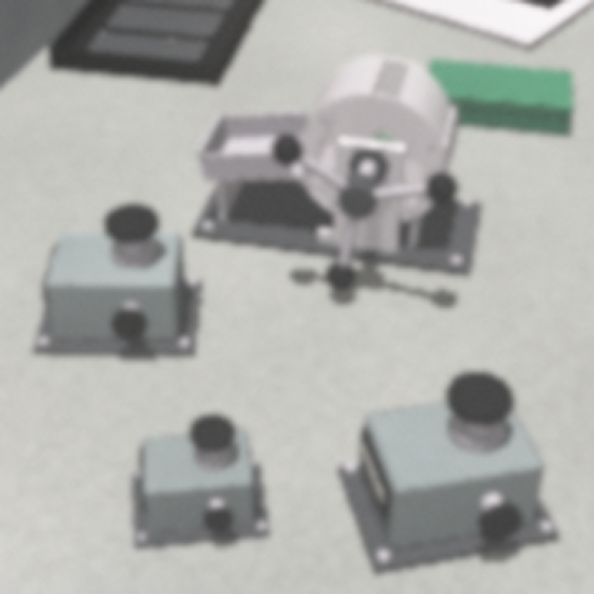

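View pics/tc.png

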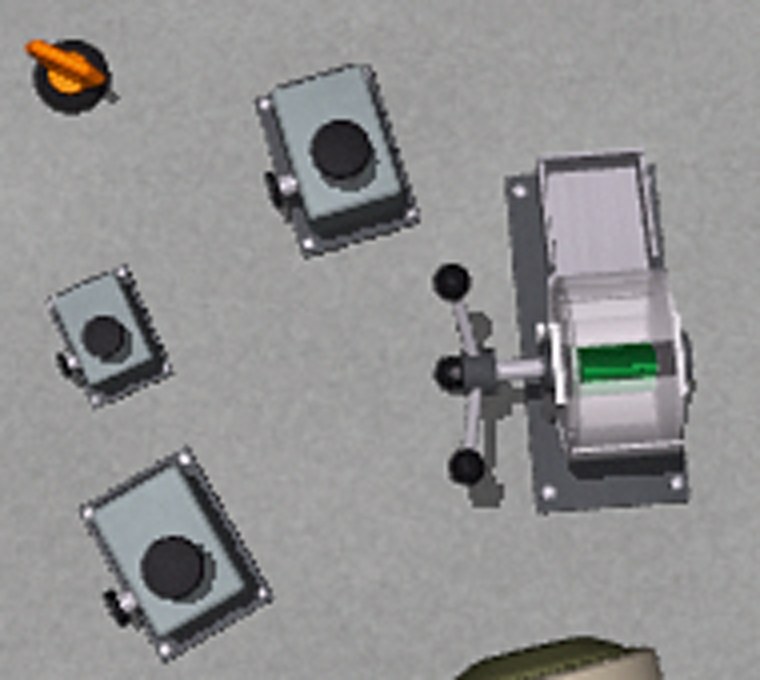

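```bash
python3 - <<'E'
from h import *
B={"A":((257,175.2),(283,190.5)),"B":((273.6,213.9),(283,213.2)),"C":((303.6,186.7),(286.7,236.5)),"hub":((278.2,190.6),(291,212.5)),
 "plS":((234.2,260.9),(196,204)),"plM":((210,198),(255.5,157.3)),"plL":((315,250.5),(213.2,261.7))}
P={k:tri(*v) for k,v in B.items()}
for k,(p,e) in P.items(): print(k,p.round(1),round(e,1))
c=(P["A"][0]+P["B"][0]+P["C"][0])/3; print("axle",c,[np.linalg.norm(P[k][0]-c) for k in "ABC"])
# foot corners screws top crop
f=[np.array(q)/4+[170,120] for q in((518,189),(547,492),(677,482))]
w=[onz("top",*q,8) for q in f]; d=w[0]-w[1]; print([x.round(1) for x in w], np.degrees(np.arctan2(d[1],d[0])))
print(onz("top",*np.array((602-10,157))/4+[170,120],90), "counter plate corners",[onz("top",*(np.array(q)/4+[170,120]),3).round(0) for q in((123,270),(97,402),(165,372))])
for q in ((70,75),):print("suction",onz("top",*(np.array(q)/4+[170,120]),20))
E
```

```text
A [591.4 -44.5 153.2] 0.4
B [539.  -48.8  22.3] 1.1
C [455.2 -54.6 134.2] 0.7
hub [532.4 -70.7  95.4] 0.4
plS [564.1 227.3  74.3] 1.2
plM [706.5  38.6 103.6] 0.1
plL [382.8 167.4 105.7] 1.5
axle [528.54802015 -49.31117047 103.24759067] [np.float64(80.45260117318209), np.float64(81.64244967838032), np.float64(79.78353675754165)]
[array([ 695., -106.,    8.]), array([ 444. , -124.9,    8. ]), array([ 451.6, -230. ,    8. ])] 4.285373579344312
[ 702.11983912 -158.93082275   90.        ] counter plate corners [array([629., 222.,   3.]), array([519., 242.,   3.]), array([544., 186.,   3.])]
suction [792.40162818 267.43658541  20.        ]
```

```bash
cat >> h.py <<'E'
YAW=np.radians(4.3); XH=np.array([np.cos(YAW),np.sin(YAW),0]); YH=np.array([-np.sin(YAW),np.cos(YAW),0]); AX=np.array([529.,-49.3,105])
PL=np.array([564.,227.,80])
def st():
    s=ctrl.sense(); q=s["ee_rot"]; M=R.from_quat(np.r_[q[1:],q[0]]).as_matrix(); return s,M,s["eef_pos"]
def T(tx,tz,ty=0):  # rel axle, dispenser axes -> tool shift
    s,M,p=st(); return (M.T@(AX+tx*XH+ty*YH+[0,0,tz]-p)).round(1)
E
python3 - <<'E'
from h import *
s,M,p=st(); print(M.round(3))
for yy in (XH,-XH,YH,-YH):
    D=np.c_[[0,0,-1],yy,np.cross([0,0,-1],yy)]
    print(np.degrees(R.from_matrix(M.T@D).as_rotvec()).round(1))
print(T(-74,130), "plunger by z80:",onz("top",196,204,80))
E
```

```text
[[-0.     0.441 -0.897]
 [ 0.    -0.897 -0.441]
 [-1.    -0.    -0.   ]]
[-68.1  -0.    0. ]
[111.9   0.    0. ]
[-158.1   -0.    -0. ]
[21.9 -0.   0. ]
[ -30.2 -274.9 -384.3] plunger by z80: [562.59834799 226.38998852  80.        ]
```

Call:
carry_out(deltas=[[1,-30,-30,-40,5,0,0],[1,-40,-60,-85,10,0,0],[1,-40,-95,-130,15,0,0],[1,-40,-130,-180,20,0,0],[1,-40,-165,-230,21.9,0,0]], newtons=40)

```text
time_s: 0.92
eef_pos: [365.7, -219.9, 244.9]
ee_rot: [0.026, 0.707, 0.025, -0.707]
force: [1.9, -1.0, -0.6]
grip_width: 0.0
```

```bash
python3 - <<'E'
from h import *
s,M,p=st(); print(M.round(3),s["time_s"],T(-74,140),s["joints"].round(2),s["grip_width"])
E
```

```text
[[ 0.     0.072 -0.997]
 [-0.    -0.997 -0.072]
 [-1.     0.    -0.   ]] 0.925 [-1.000e-01 -1.582e+02 -1.012e+02] [-0.82  0.06  1.7   0.    1.38  0.68] 0.00030737241500004836
```

Call:
carry_out(deltas=[[1,0,-50,-33,0,0,0],[1,0,-100,-66,0,0,0],[1,0,-158,-101,0,0,0],[1,45,-158,-101,0,0,0],[1,85,-158,-101,0,0,0]])

```text
time_s: 1.55
eef_pos: [454.3, -55.5, 158.6]
ee_rot: [0.027, 0.707, 0.027, -0.706]
force: [0.2, -0.6, 0.4]
grip_width: -0.0
```

```bash
python3 - <<'E'
from h import *
s,M,p=st(); print(s["time_s"],p,T(-74,45),s["force"])
snap("side","s1.png",(170,130,350,310),3.3)
E
```

```text
1.55 [454.26322624 -55.4911582  158.58031286] [ 8.6 -0.6 -1. ] [ 0.24357924 -0.64490917  0.38444504]
```

View pics/s1.png

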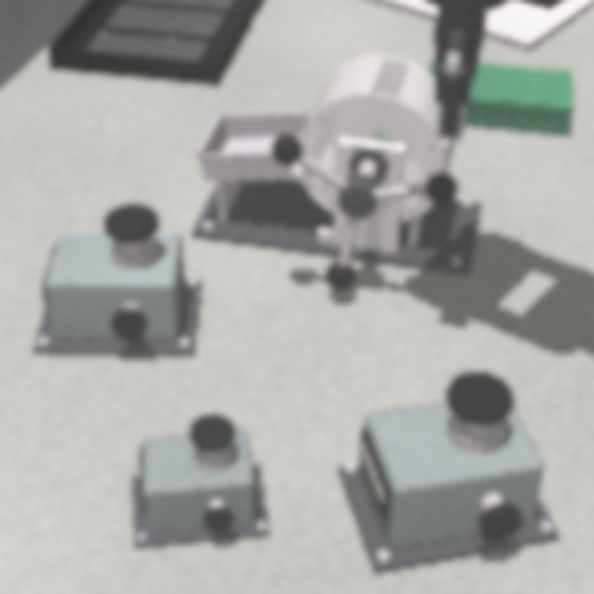

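```bash
python3 - <<'E'
from h import *
s,M,p=st()
for q in (p,p+[0,0,40],[455.2,-54.6,134.2]): print((proj("side",q)-[170,130])*3.3)
E
```

```text
[447.34019966 168.20893518]
[451.39384215 127.4602558 ]
[441.28619465 187.20089423]
```

Call:
carry_out(deltas=[[1,9,0,0,0,0,0],[1,17,0,1,0,0,0],[1,25,0,2,0,0,0],[1,33,0,3,0,0,0],[1,40,0,4,0,0,0]])

```text
time_s: 2.22
eef_pos: [450.0, -57.0, 119.6]
ee_rot: [-0.026, -0.707, -0.026, 0.707]
force: [-2.3, -0.3, 4.2]
grip_width: 0.0
```

Call:
carry_out(deltas=[[1,7,0,1,0,0,0],[1,14,0,1,0,0,0],[1,21,0,0,0,0,0],[1,27,0,0,0,0,0],[1,27,0,0,0,0,0]])

```text
time_s: 2.85
eef_pos: [450.1, -56.8, 92.3]
ee_rot: [-0.026, -0.707, -0.026, 0.707]
force: [0.5, 1.0, 0.8]
grip_width: -0.002
```

```bash
cat >> h.py <<'E'
def green():
    im=viewer.capture("top"); hsv=cv2.cvtColor(im,cv2.COLOR_RGB2HSV)
    m=cv2.inRange(hsv,(45,90,30),(80,255,255)); m[:,370:]=0; m[:140]=0; m[:,:270]=0
    k,l,s,c=cv2.connectedComponentsWithStats(m)
    for i in range(1,k):
        if s[i,4]>8:
            w=onz("top",*c[i],74)-(AX-122*YH); print("green",c[i].round(1),s[i].tolist(),"disp x,y",(w@XH).round(0),(w@YH).round(0))
    return im
def balls():
    im=viewer.capture("top"); m=(im.max(2)<50).astype(np.uint8); m[:,:270]=0; m[:,300:]=0; m[:165]=0; m[260:]=0
    k,l,s,c=cv2.connectedComponentsWithStats(m)
    print("dark",[(c[i].round(1).tolist(),s[i,4]) for i in range(1,k) if s[i,4]>20])
E
python3 - <<'E'
from h import *
s,M,p=st(); print(s["time_s"],p,s["force"]); green(); balls()
snap("side","s2.png",(170,130,350,310),3.3)
E
```

```text
2.85 [450.14211988 -56.77479624  92.29441044] [0.53963358 1.04927042 0.81333272]
green [324.  215.6] [315, 215, 19, 2, 19] disp x,y -14.0 -3.0
dark [([282.6, 199.0], np.int32(85))]
```

View pics/s2.png

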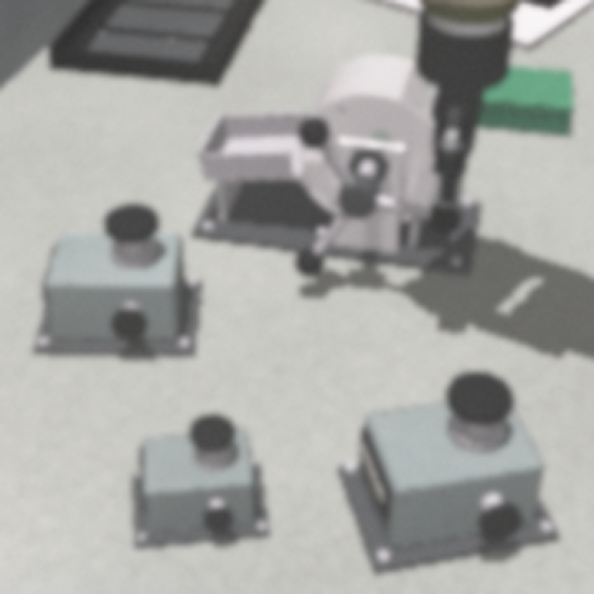

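```bash
python3 - <<'E'
from h import *
P,e=tri((264.8,170),(282.6,199)); d=P-AX; print(P,e,np.degrees(np.arctan2(d[2],d@XH)),np.hypot(d[2],d@XH), d@YH)
P,e=tri((310/3.3+170,262/3.3+130),(282.6,199)); 
s,M,p=st(); r=p-AX; print("tool", r@XH,r@YH,r[2])
E
```

```text
[564.73474913 -41.65049742 176.23599136] 6.042553796331037 63.056756071823166 79.90972887448368 4.948624259652881
tool -78.97799182847007 -1.6457272939356693 -12.129611885361541
```

```bash
python3 - <<'E'
from h import *
for t in (60,65,70,75,80,85):
    t=np.radians(t)
    for k in (0,120,240):
        q=AX+80*np.cos(t+np.radians(k))*XH+[0,0,80*np.sin(t+np.radians(k))]
        print(round(np.degrees(t)+k),((proj("side",q)-[170,130])*3.3).round(0),proj("top",q).round(1),end=" | ")
    print()
E
```

```text
60 [313. 131.] [283.9 196.7] | 180 [445. 216.] [286.5 239.1] | 300 [310. 261.] [282.3 203.6] | 
65 [320. 129.] [284.2 198.6] | 185 [444. 222.] [286.4 239.2] | 305 [304. 257.] [282.2 201.7] | 
70 [328. 127.] [284.4 200.6] | 190 [443. 229.] [286.3 239.1] | 310 [298. 252.] [282.1 199.8] | 
75 [335. 126.] [284.6 202.7] | 195 [440. 235.] [286.2 238.8] | 315 [293. 247.] [282. 198.] | 
80 [343. 125.] [284.9 205. ] | 200 [437. 241.] [286.  238.3] | 320 [288. 242.] [281.9 196.3] | 
85 [351. 125.] [285.1 207.3] | 205 [434. 246.] [285.8 237.6] | 325 [283. 237.] [281.8 194.7] |
```

```bash
python3 - <<'E'
from h import *
a=viewer.capture("side")[160:225,250:330]; b=viewer.capture("top")[180:260,255:335]
a=cv2.resize(a,(400,325),interpolation=cv2.INTER_CUBIC); b=cv2.resize(b,(325,325),interpolation=cv2.INTER_CUBIC)
cv2.imwrite("pics/c3.png",np.hstack([a,b])[...,::-1])
s,M,p=st(); print((proj("side",p)-[250,160])*5,(proj("top",p)-[255,180])*4.06)
E
```

```text
[271.85666372 192.5390253 ] [129.3714159  239.93119838]
```

View pics/c3.png

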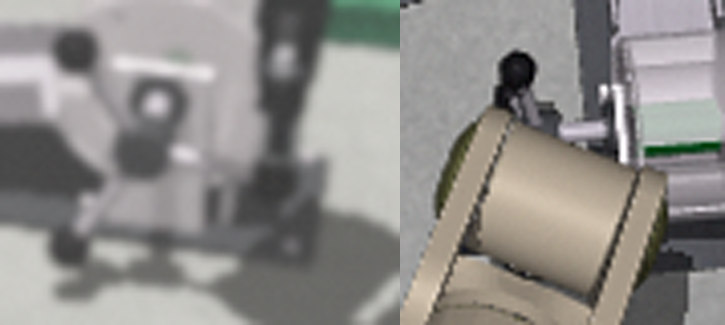

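Call:
carry_out(deltas=[[1,-20,0,0,0,0,0],[1,-50,0,0,0,0,0],[1,-90,0,0,0,0,0],[1,-130,0,30,0,0,0],[1,-130,0,60,0,0,0]])

```text
time_s: 3.72
eef_pos: [390.7, -61.8, 225.3]
ee_rot: [0.027, 0.708, 0.026, -0.705]
force: [0.6, 0.1, -0.9]
grip_width: 0.0
```

```bash
python3 - <<'E'
from h import *
s,M,p=st(); print(s["time_s"],p,s["force"]); green(); balls()
a=viewer.capture("side")[130:225,230:350]; b=viewer.capture("top")[170:260,250:340]
a=cv2.resize(a,(480,380),interpolation=cv2.INTER_CUBIC); b=cv2.resize(b,(380,380),interpolation=cv2.INTER_CUBIC)
cv2.imwrite("pics/c4.png",cv2.resize(np.hstack([a,b])[...,::-1],None,fx=.93,fy=.93))
print((proj("side",p)-[230,130])*4*.93)
E
```

```text
3.725 [390.69494505 -61.78308363 225.2693902 ] [ 0.62503478  0.1486408  -0.89050322]
green [324.3 216.1] [315, 215, 19, 3, 38] disp x,y -15.0 -4.0
dark [([282.6, 199.1], np.int32(86))]
[374.94136161 114.25219762]
```

View pics/c4.png

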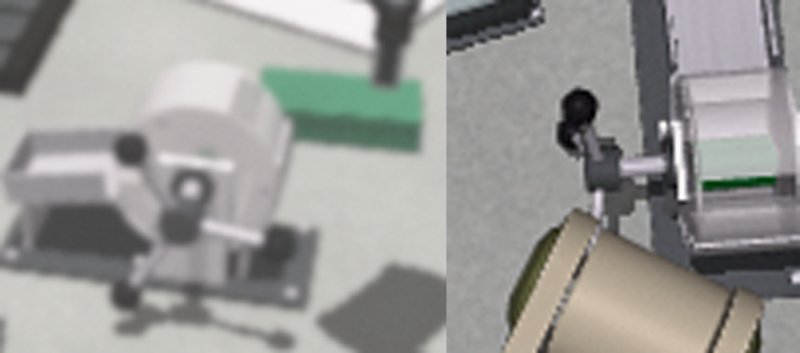

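Call:
carry_out(deltas=[[1,30,-2,-40,0,0,0],[1,80,-2,-61,0,0,0],[1,124,-2,-61,0,0,0],[1,132,-2,-61,0,0,0],[1,140,-2,-61,0,0,0]])

```text
time_s: 4.55
eef_pos: [451.7, -55.0, 83.6]
ee_rot: [0.027, 0.707, 0.026, -0.706]
force: [-1.1, 0.0, 3.3]
grip_width: -0.001
```

Call:
carry_out(deltas=[[1,7,0,0,0,0,0],[1,14,0,0,0,0,0],[1,21,0,0,0,0,0],[1,28,0,0,0,0,0],[1,33,0,0,0,0,0]])

```text
time_s: 5.18
eef_pos: [450.9, -54.9, 49.4]
ee_rot: [-0.026, -0.707, -0.026, 0.707]
force: [0.8, -0.3, 2.6]
grip_width: -0.002
```

```bash
cat >> h.py <<'E'
def where():
    s,M,p=st(); r=p-AX; print(s["time_s"],"tool rel x,y,z",(r@XH).round(1),(r@YH).round(1),r[2].round(1),"F",s["force"].round(1))
def top_ball():  # angle of the uppermost visible ball from the side view: match dark blobs to circle
    im=cv2.GaussianBlur(viewer.capture("side"),(0,0),.8).max(2).astype(float); c,M,o=cam("side")
    b=[]
    for t in range(0,120):
        v=0
        for k in (0,120,240):
            a=np.radians(t+k); q=AX+80*np.cos(a)*XH+[0,0,80*np.sin(a)]; u=proj("side",q).round().astype(int)
            v+=im[u[1]-2:u[1]+3,u[0]-2:u[0]+3].mean()
        b.append(v/3)
    b=np.array(b); i=np.argsort(b)[:4]; print("drum angle mod120",i,b[i].round())
E
python3 - <<'E'
from h import *
where(); green(); top_ball()
E
```

```text
5.175 tool rel x,y,z -78.3 0.3 -55.6 F [ 0.8 -0.3  2.6]
drum angle mod120 [93 92 91 90] [70. 70. 71. 73.]
```

```bash
cat >> h.py <<'E'
OFF=26
def plan(t0,t1,step,cx,cz):
    """rows of 5: cumulative tool shifts (x down, z=-xd) from current commanded rel (cx,cz)"""
    ts=list(np.arange(t0,t1+.1,step)); 
    while len(ts)%5: ts.append(ts[-1])
    for j in range(0,len(ts),5):
        rows=[]
        for t in ts[j:j+5]:
            a=np.radians(t); s=np.clip((t-165)/40,0,1)
            n=np.array([np.sin(a),-np.cos(a)]) if t<180 else np.array([0,1.])
            x=80*np.cos(a)+14*n[0]+11-14*s; z=80*np.sin(a)+14*n[1]-OFF
            rows.append([1,round(cz-z),0,round(cx-x),0,0,0]); last=(x,z)
        print(round(ts[j]),round(ts[min(j+4,len(ts)-1)]),rows); cx,cz=cx-rows[-1][3],cz-rows[-1][1]
    print("end",cx,cz)
E
python3 - <<'E'
from h import *
plan(90,208,5.6,30,46)
E
```

```text
90 112 [[1, -8, 0, 5, 0, 0, 0], [1, -9, 0, 13, 0, 0, 0], [1, -9, 0, 21, 0, 0, 0], [1, -9, 0, 29, 0, 0, 0], [1, -7, 0, 37, 0, 0, 0]]
118 140 [[1, 2, 0, 7, 0, 0, 0], [1, 5, 0, 15, 0, 0, 0], [1, 8, 0, 22, 0, 0, 0], [1, 12, 0, 28, 0, 0, 0], [1, 17, 0, 35, 0, 0, 0]]
146 168 [[1, 6, 0, 5, 0, 0, 0], [1, 12, 0, 11, 0, 0, 0], [1, 18, 0, 15, 0, 0, 0], [1, 25, 0, 19, 0, 0, 0], [1, 32, 0, 24, 0, 0, 0]]
174 196 [[1, 8, 0, 4, 0, 0, 0], [1, 15, 0, 8, 0, 0, 0], [1, 23, 0, 10, 0, 0, 0], [1, 31, 0, 11, 0, 0, 0], [1, 39, 0, 11, 0, 0, 0]]
202 208 [[1, 7, 0, -1, 0, 0, 0], [1, 14, 0, -3, 0, 0, 0], [1, 14, 0, -3, 0, 0, 0], [1, 14, 0, -3, 0, 0, 0], [1, 14, 0, -3, 0, 0, 0]]
end -74 -49
```

Call:
carry_out(deltas=[[1,-60,0,0,0,0,0],[1,-115,0,0,0,0,0],[1,-150,0,-50,0,0,0],[1,-150,0,-108,0,0,0],[1,-102,0,-108,0,0,0]])

```text
time_s: 5.9
eef_pos: [563.3, -47.2, 153.8]
ee_rot: [0.028, 0.71, 0.026, -0.704]
force: [0.0, 0.1, -2.3]
grip_width: 0.002
```

```bash
python3 - <<'E'
from h import *
where(); green(); top_ball()
E
```

```text
5.9 tool rel x,y,z 34.4 -0.5 48.8 F [ 0.   0.1 -2.3]
drum angle mod120 [91 92 93 90] [69. 70. 70. 71.]
```

Call:
carry_out(deltas=[[1,-2,0,5,0,0,0],[1,-3,0,13,0,0,0],[1,-4,0,21,0,0,0],[1,-5,0,29,0,0,0],[1,-5,0,37,0,0,0]])

```text
time_s: 6.62
eef_pos: [521.4, -49.6, 157.3]
ee_rot: [0.026, 0.707, 0.026, -0.706]
force: [3.2, 0.2, 0.2]
grip_width: 0.001
```

Call:
carry_out(deltas=[[1,2,0,7,0,0,0],[1,5,0,15,0,0,0],[1,9,0,22,0,0,0],[1,14,0,28,0,0,0],[1,19,0,35,0,0,0]])

```text
time_s: 7.25
eef_pos: [486.4, -52.1, 137.3]
ee_rot: [-0.026, -0.707, -0.026, 0.707]
force: [4.0, -0.5, 0.6]
grip_width: -0.003
```

```bash
python3 - <<'E'
from h import *
where(); green(); top_ball()
E
```

```text
7.25 tool rel x,y,z -42.7 0.4 32.3 F [ 4.  -0.5  0.6]
green [325.9 204.8] [318, 202, 15, 6, 71] disp x,y 20.0 -12.0
drum angle mod120 [22 23 21 20] [72. 73. 73. 74.]
```

Call:
carry_out(deltas=[[1,6,0,5,0,0,0],[1,12,0,11,0,0,0],[1,18,0,15,0,0,0],[1,25,0,19,0,0,0],[1,32,0,24,0,0,0]])

```text
time_s: 7.98
eef_pos: [462.7, -53.9, 105.3]
ee_rot: [-0.026, -0.707, -0.026, 0.707]
force: [2.7, 0.2, 1.1]
grip_width: -0.001
```

```bash
python3 - <<'E'
from h import *
where(); green(); top_ball()
E
```

```text
7.975 tool rel x,y,z -66.5 0.4 0.3 F [2.7 0.2 1.1]
green [320.8 186.9] [311, 186, 21, 3, 45] disp x,y 78.0 -2.0
green [324.4 213.4] [315, 211, 19, 6, 89] disp x,y -7.0 -5.0
drum angle mod120 [53 51 52 49] [72. 73. 73. 75.]
```

Call:
carry_out(deltas=[[1,7,0,4,0,0,0],[1,14,0,7,0,0,0],[1,21,0,9,0,0,0],[1,28,0,10,0,0,0],[1,35,0,11,0,0,0]])

```text
time_s: 8.7
eef_pos: [452.1, -54.8, 70.4]
ee_rot: [0.026, 0.707, 0.026, -0.707]
force: [1.7, 0.6, 2.5]
grip_width: 0.0
```

```bash
python3 - <<'E'
from h import *
where(); green(); top_ball()
E
```

```text
8.7 tool rel x,y,z -77.1 0.3 -34.6 F [1.7 0.6 2.5]
green [318.1 163.6] [308, 160, 21, 8, 132] disp x,y 154.0 -1.0
drum angle mod120 [76 77 78 75] [72. 73. 73. 74.]
```

```bash
python3 - <<'E'
from h import *
s,M,p=st(); print((M.T@(np.array([563,226.7,85])-p)).round(1))
E
```

```text
[ -15.2 -272.1 -132.4]
```

Call:
carry_out(deltas=[[1,-60,0,0,0,0,0],[1,-120,0,0,0,0,0],[1,-160,-30,0,0,0,0],[1,-160,-90,-25,0,0,0],[1,-160,-140,-60,0,0,0]])

```text
time_s: 9.43
eef_pos: [500.9, 90.1, 231.4]
ee_rot: [0.026, 0.707, 0.026, -0.706]
force: [0.0, -1.6, -0.5]
grip_width: 0.002
```

```bash
python3 - <<'E'
from h import *
s,M,p=st(); print((M.T@(np.array([563,226.7,85])-p)).round(1)); green()
E
```

```text
[ 146.4 -131.6  -72. ]
green [318.  163.6] [308, 160, 21, 8, 132] disp x,y 154.0 -1.0
```

Call:
carry_out(deltas=[[1,0,-50,-25,0,0,0],[1,0,-95,-50,0,0,0],[1,40,-132,-72,0,0,0],[1,100,-132,-72,0,0,0],[1,136,-132,-72,0,0,0]])

```text
time_s: 10.1
eef_pos: [561.1, 225.6, 91.1]
ee_rot: [-0.027, -0.705, -0.026, 0.708]
force: [-0.0, -0.7, 0.2]
grip_width: -0.003
```

```bash
python3 - <<'E'
from h import *
s,M,p=st(); print(p,s["force"]); snap("side","s5.png",(190,180,290,280),5)
print((proj("side",p+[0,0,26])-[190,180])*5,(proj("side",[563,226.7,80])-[190,180])*5)
E
```

```text
[561.13775667 225.57792854  91.13212722] [-0.01948466 -0.6731954   0.15631573]
[226.91583279 336.77798068] [224.438036  395.6238597]
```

View pics/s5.png

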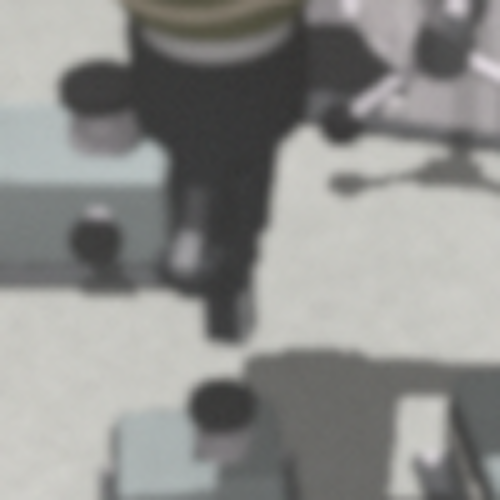

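Call:
carry_out(deltas=[[1,20,0,0,0,0,0],[1,34,0,0,0,0,0],[1,38,0,0,0,0,0],[1,42,0,0,0,0,0],[1,45,0,0,0,0,0]])

```text
time_s: 10.78
eef_pos: [563.3, 225.6, 50.6]
ee_rot: [0.026, 0.707, 0.026, -0.706]
force: [-0.8, 0.2, 4.5]
grip_width: 0.001
```

Call:
carry_out(deltas=[[1,3,0,0,0,0,0],[1,6,0,0,0,0,0],[1,8,0,0,0,0,0],[1,9,0,0,0,0,0],[1,9,0,0,0,0,0]])

```text
time_s: 11.4
eef_pos: [563.3, 225.6, 41.7]
ee_rot: [0.026, 0.707, 0.026, -0.706]
force: [-2.3, -1.5, 7.1]
grip_width: 0.003
```

Call:
carry_out(deltas=[[1,1,0,0,0,0,0],[1,2,0,0,0,0,0],[1,2.5,0,0,0,0,0],[1,2.5,0,0,0,0,0],[1,2.5,0,0,0,0,0]])

```text
time_s: 12.02
eef_pos: [563.4, 225.6, 41.4]
ee_rot: [0.026, 0.707, 0.026, -0.706]
force: [-9.5, -3.6, 24.2]
grip_width: 0.003
```

Call:
carry_out(deltas=[[1,-40,0,0,0,0,0],[1,-100,0,0,0,0,0],[1,-160,0,0,0,0,0],[1,-192,45,2,0,0,0],[1,-192,105,4,0,0,0]])

```text
time_s: 12.65
eef_pos: [567.5, 120.1, 233.0]
ee_rot: [0.027, 0.709, 0.027, -0.705]
force: [-0.0, -0.5, -1.4]
grip_width: 0.0
```

Call:
carry_out(deltas=[[1,0,60,2,0,0,0],[1,0,120,4,0,0,0],[1,0,166,4,0,0,0],[1,40,166,4,0,0,0],[1,80,166,4,0,0,0]])

```text
time_s: 13.28
eef_pos: [575.1, -46.0, 149.2]
ee_rot: [0.026, 0.707, 0.026, -0.706]
force: [0.5, -0.2, 0.2]
grip_width: 0.004
```

```bash
python3 - <<'E'
from h import *
where(); green(); top_ball(); plan(77,200,5.6,47,46)
E
```

```text
13.275 tool rel x,y,z 46.2 -0.2 44.2 F [ 0.5 -0.2  0.2]
green [319.2 163.2] [308, 160, 21, 7, 110] disp x,y 155.0 -5.0
drum angle mod120 [76 75 77 78] [70. 70. 70. 70.]
77 99 [[1, -3, 0, 4, 0, 0, 0], [1, -6, 0, 12, 0, 0, 0], [1, -8, 0, 19, 0, 0, 0], [1, -9, 0, 27, 0, 0, 0], [1, -9, 0, 35, 0, 0, 0]]
105 127 [[1, 0, 0, 8, 0, 0, 0], [1, 1, 0, 16, 0, 0, 0], [1, 3, 0, 24, 0, 0, 0], [1, 6, 0, 31, 0, 0, 0], [1, 9, 0, 38, 0, 0, 0]]
133 155 [[1, 4, 0, 7, 0, 0, 0], [1, 9, 0, 14, 0, 0, 0], [1, 14, 0, 20, 0, 0, 0], [1, 20, 0, 25, 0, 0, 0], [1, 26, 0, 30, 0, 0, 0]]
161 183 [[1, 7, 0, 4, 0, 0, 0], [1, 14, 0, 8, 0, 0, 0], [1, 21, 0, 13, 0, 0, 0], [1, 29, 0, 17, 0, 0, 0], [1, 37, 0, 19, 0, 0, 0]]
189 195 [[1, 8, 0, 1, 0, 0, 0], [1, 15, 0, 2, 0, 0, 0], [1, 15, 0, 2, 0, 0, 0], [1, 15, 0, 2, 0, 0, 0], [1, 15, 0, 2, 0, 0, 0]]
end -77 -32
```

Call:
carry_out(deltas=[[1,-1,0,4,0,0,0],[1,-3,0,12,0,0,0],[1,-5,0,19,0,0,0],[1,-6,0,27,0,0,0],[1,-6,0,35,0,0,0]])

```text
time_s: 14.0
eef_pos: [540.1, -48.1, 157.2]
ee_rot: [0.027, 0.707, 0.026, -0.706]
force: [3.0, -0.1, 3.3]
grip_width: -0.001
```

Call:
carry_out(deltas=[[1,0,0,8,0,0,0],[1,1,0,16,0,0,0],[1,3,0,24,0,0,0],[1,6,0,31,0,0,0],[1,9,0,38,0,0,0]])

```text
time_s: 14.62
eef_pos: [501.6, -50.8, 146.9]
ee_rot: [-0.026, -0.706, -0.026, 0.707]
force: [2.8, -0.3, 1.0]
grip_width: 0.003
```

Call:
carry_out(deltas=[[1,4,0,7,0,0,0],[1,9,0,14,0,0,0],[1,14,0,20,0,0,0],[1,20,0,25,0,0,0],[1,26,0,30,0,0,0]])

```text
time_s: 15.25
eef_pos: [472.1, -53.0, 120.9]
ee_rot: [0.026, 0.707, 0.026, -0.707]
force: [2.5, -0.6, 1.7]
grip_width: -0.006
```

```bash
python3 - <<'E'
from h import *
where(); green(); top_ball()
E
```

```text
15.25 tool rel x,y,z -57.0 0.6 15.9 F [ 2.5 -0.6  1.7]
green [318.  163.6] [308, 160, 21, 8, 131] disp x,y 154.0 -1.0
green [325.9 212. ] [319, 210, 14, 5, 56] disp x,y -3.0 -10.0
drum angle mod120 [39 38 37 36] [72. 73. 74. 74.]
```

Call:
carry_out(deltas=[[1,6,0,4,0,0,0],[1,13,0,8,0,0,0],[1,20,0,12,0,0,0],[1,27,0,16,0,0,0],[1,34,0,19,0,0,0]])

```text
time_s: 15.98
eef_pos: [453.1, -54.4, 86.8]
ee_rot: [-0.026, -0.707, -0.026, 0.707]
force: [1.3, -0.6, 2.5]
grip_width: 0.002
```

```bash
python3 - <<'E'
from h import *
where(); green(); top_ball()
E
```

```text
15.975 tool rel x,y,z -76.1 0.6 -18.2 F [ 1.3 -0.6  2.5]
green [318.4 166.6] [308, 160, 22, 14, 254] disp x,y 144.0 -1.0
drum angle mod120 [66 64 65 68] [72. 73. 73. 73.]
```

Call:
carry_out(deltas=[[1,7,0,1,0,0,0],[1,14,0,1,0,0,0],[1,17,0,1,0,0,0],[1,17,0,1,0,0,0],[1,17,0,1,0,0,0]])

```text
time_s: 16.7
eef_pos: [452.2, -54.4, 70.2]
ee_rot: [-0.026, -0.706, -0.026, 0.707]
force: [0.8, -0.1, 0.1]
grip_width: -0.001
```

```bash
python3 - <<'E'
from h import *
where(); green(); top_ball()
E
```

```text
16.7 tool rel x,y,z -77.0 0.6 -34.8 F [ 0.8 -0.1  0.1]
green [318.5 166.6] [308, 160, 22, 14, 253] disp x,y 144.0 -2.0
drum angle mod120 [76 77 78 75] [71. 72. 72. 74.]
```

Call:
carry_out(deltas=[[1,-60,0,0,0,0,0],[1,-120,0,0,0,0,0],[1,-160,-30,0,0,0,0],[1,-160,-90,-25,0,0,0],[1,-160,-140,-60,0,0,0]])

```text
time_s: 17.42
eef_pos: [501.7, 90.4, 231.3]
ee_rot: [0.026, 0.707, 0.026, -0.706]
force: [0.9, -1.3, -0.2]
grip_width: -0.001
```

Call:
carry_out(deltas=[[1,0,-50,-25,0,0,0],[1,0,-95,-50,0,0,0],[1,40,-132,-72,0,0,0],[1,100,-132,-72,0,0,0],[1,136,-132,-72,0,0,0]])

```text
time_s: 18.05
eef_pos: [562.0, 226.0, 91.1]
ee_rot: [-0.027, -0.705, -0.026, 0.708]
force: [-0.3, 0.6, 0.4]
grip_width: 0.003
```

```bash
python3 - <<'E'
from h import *
where(); green(); print(ctrl.sense()["eef_pos"])
E
```

```text
18.05 tool rel x,y,z 53.5 272.0 -13.9 F [-0.3  0.6  0.4]
green [318.5 166.6] [308, 160, 22, 14, 253] disp x,y 144.0 -1.0
[560.14375825 225.33734924  87.12613579]
```

Call:
carry_out(deltas=[[1,20,0,0,0,0,0],[1,34,0,0,0,0,0],[1,38,0,0,0,0,0],[1,42,0,0,0,0,0],[1,45,0,0,0,0,0]])

```text
time_s: 18.73
eef_pos: [563.7, 225.8, 50.1]
ee_rot: [0.026, 0.707, 0.026, -0.706]
force: [-1.4, -1.1, 4.0]
grip_width: 0.002
```

Call:
carry_out(deltas=[[1,3,0,0,0,0,0],[1,6,0,0,0,0,0],[1,8,0,0,0,0,0],[1,9,0,0,0,0,0],[1,9,0,0,0,0,0]])

```text
time_s: 19.35
eef_pos: [563.8, 225.8, 41.6]
ee_rot: [0.026, 0.707, 0.026, -0.706]
force: [-2.8, -1.5, 9.5]
grip_width: -0.003
```

Call:
carry_out(deltas=[[1,1,0,0,0,0,0],[1,2,0,0,0,0,0],[1,2.5,0,0,0,0,0],[1,2.5,0,0,0,0,0],[1,2.5,0,0,0,0,0]])

```text
time_s: 19.98
eef_pos: [564.0, 225.8, 41.3]
ee_rot: [0.027, 0.708, 0.026, -0.706]
force: [-9.9, -3.7, 26.8]
grip_width: 0.001
```

Pressed to the stop (27 N). Lift clear and check.

Call:
carry_out(deltas=[[1,-30,0,0,0,0,0],[1,-90,0,0,0,0,0],[1,-150,0,0,0,0,0],[1,-160,0,30,0,0,0],[1,-160,0,60,0,0,0]])

```text
time_s: 20.6
eef_pos: [503.1, 221.3, 198.8]
ee_rot: [0.026, 0.707, 0.027, -0.706]
force: [0.7, 0.2, -0.2]
grip_width: -0.002
```

Call:
carry_out(deltas=[[1,0,0,40,0,0,0],[1,0,0,40,0,0,0],[1,0,0,40,0,0,0],[1,0,0,40,0,0,0],[1,0,0,40,0,0,0]])

```text
time_s: 21.22
eef_pos: [464.0, 218.2, 197.5]
ee_rot: [-0.026, -0.707, -0.026, 0.707]
force: [-0.1, -0.4, -0.5]
grip_width: 0.0
```

```bash
python3 - <<'E'
from h import *
where(); green(); top_ball()
a=viewer.capture("side")[130:300,180:330]; b=viewer.capture("top")[120:290,170:360]
cv2.imwrite("pics/end.png",cv2.resize(np.hstack([a,b])[...,::-1],None,fx=2.3,fy=2.3,interpolation=cv2.INTER_CUBIC))
E
```

```text
21.225 tool rel x,y,z -44.7 271.6 92.5 F [-0.1 -0.4 -0.5]
green [318.5 166.6] [308, 160, 22, 14, 255] disp x,y 144.0 -1.0
drum angle mod120 [78 77 79 76] [67. 67. 68. 68.]
```

View pics/end.png

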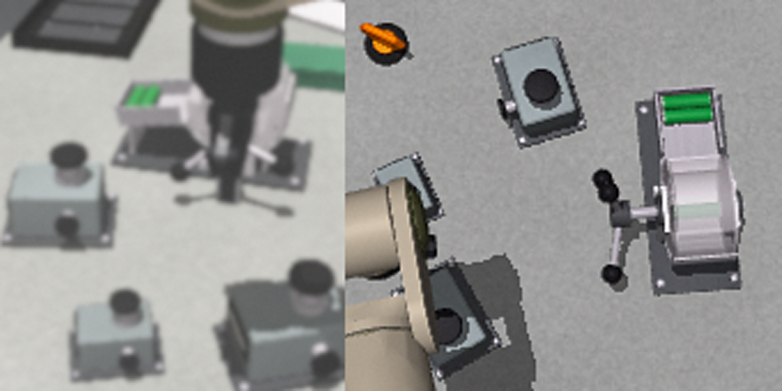

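Two cells lie side by side in the tray (top view, around (688,108) in the picture), the small counter's plunger is up (side view, (125,303)), and the gripper is clear of everything.

```bash
python3 -c "
from h import *
print(order.finish_job())"
```

```text
the job is handed in; nothing more can be done
None
```

Both cells were drawn and booked, and I handed the job in at about 21 s of robot time. I turned the drum with the shut fingers pushing the spokes' balls, at about 0.8 rad/s. After each draw I pressed the smallest counter's plunger to its stop, where the force jumped to 24 N and 27 N, and let it come up.

- **Last checks:** the top view shows two cells side by side in the tray, with their joint centre at x ≈ 144 mm (about 142 mm expected). The plunger is up, the force on the tool is about zero, and the suction handle looks unmoved. I did not measure how far the phone, the carton or the handle had moved, and I did not see the third cell directly. It can only be in the drum, since nothing green lies outside the tray and the barrel.
- **What disagreed:** the real fingertips sit about 26 mm behind the reported TCP (the given tool point). The camera, the drum angle reached and the height of the plunger contact all showed this, so the first push stopped about 20 degrees short. I allowed for it from then on.

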